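# Change the filter panel of a bench downdraft fan unit

## Robot

A 6-joint arm with a two-finger parallel gripper is mounted at the origin on a cart in front of the work surface, level with it; the furniture and walls round the work are solid. World frame = base frame: x ahead of the robot, y to its left, z up, the work surface at z = 0. Lengths are in mm, angles in rad, forces in N, time in s.
With the tool pointing down it reaches from about 325 to 900 mm from the base axis. Payload 6.1 kg.
Tool frame: the origin (TCP) lies at the very end of the fingers, on their centre line; the grasp point (between the pads) lies 19 mm behind it; z points along the fingers, y is the line along which they close (so a half turn about z gives the same grasp; the last joint's range is limited). The gripper opens to 85 mm and grips with 20 to 120 N. Pads are 22 mm wide; open, the fingers measure 114 mm over their backs; the gripper's body (76 mm by 85 mm) begins 54 mm behind the grasp point. The pads swing forward as they close: fully open they stand 13 mm farther back than shut.
Start: joints at [1.172, 0.22, 1.526, -0, 1.395, -0.126], TCP at [168.392, 601.88, 197.5] pointing down, gripper open.
Joint ranges: [-2.98, 2.98], [-0.91, 2.08], [0.09, 2.57], [-1.24, 4.39], [0.2, 2.65], [-2.68, 2.68]. Speed limits (rad/s): [2.57, 2.57, 3.01, 3.14, 3.14, 3.14].

## Interface

Orientations are given as a rotation vector (axis times angle).
In Python, from bench import env gives the robot as it stands.
- The arm moves only by the shell command python3 -m pendant 'ROWS' [FORCE]. ROWS is JSON, a list of rows, each a list of 3 entries, a list of its own where there are three numbers: the shift along the tool's x, y, z in mm, then the turn, a rotation vector about the tool's x, y, z in rad, then the closure, from 0 (fully open) to 1 (shut). In form: [[[x, y, z], [rx, ry, rz], grip], ...]. A call has 1 to 12 rows; each row shifts and turns the commanded pose from where the row before left it, along the tool's axes as they then stand; what a row does not reach is not made up. A row lasts 1/10 s, in which the tool goes at most 50 mm and 8.59 degrees, less where a joint would pass 70% of its speed; a pose out of reach is approached as far as the arm can. A call is refused whole if a number of a shift passes 50 or a number of a turn 0.15, either way. A call with a gripper value outside its range is refused whole. The fingers move at their own pace and stop on an object; FORCE is the grip in N (left out, the last holds). Time passes only in rows, so rows that do not move let the fingers close. It gives the time, the measured TCP pose, the force, the opening and the grip force at its end, in the units of the state.
- env.read_state(): the state, without advancing time (a new reading comes with each control period).
- env.capture(name): name is "side" or "top" or "wrist"; returns the picture (420x560x3 uint8, red, green, blue); there is no depth.
- env.calibration(name): a dict with "fx", "fy", "cx", "cy" (pixels), "k1" (the pictures are not rectified: a ray, as slopes to the right and down, at radius r is drawn at 1 + k1 r^2 times it, then the intrinsics apply), "R" (3x3) and "t" (3): a world point X has camera coordinates R X + t. Camera axes: x right, y down, z forward; pixel columns grow to the right and rows downward; lengths in mm; the calibration is good to about 2 mm. A picture is of the moment at which its call begins: read the wrist's pose just before it. calibration takes no time and is no camera call; for the wrist camera it gives the pose at the moment of the call.
- env.close_job(): hands the job in; it is judged then, once.
The state is a dict: "clock": time; "joint_positions": joint angles; "qvel": joint speeds; "effort": joint torques, N m; "position": TCP position; "eef_rot": TCP orientation; "contact_force": force on the tool from outside, world axes, zero at the start; "moment": the same for the moment, N m; "finger_gap": finger opening in mm; "finger_force": force on a finger pad.
Only numpy, scipy, OpenCV 4.12 (cv2) and the standard library are available. Lean on these libraries where they do the work, as an engineer would, in place of code of your own. Each camera call takes 0.05 s, during which the arm holds its last target. There are 200 camera calls.

## Task

The filter of the low downdraft fan unit is due for a change: swing the small tab on its top frame aside, lift the used filter panel out and lay it flat in the steel tray. Then take the spare that fills the frame, seat it flat in the frame and swing the tab back so that it points squarely across the panel again. Leave the other spare and everything else on the bench where it is.

Things in the scene. Friction and masses are not known exactly. Their poses are not given: they have to be found in the camera images.
- fan_unit: Downdraft fan unit, fixed: white casing 190 (x) x 250 (y) x 85 mm high with louvres on its front (-x) and an aluminium frame on top that holds the filter panel. Origin at the middle of its underside, on the bench; y along the frame's long side, z up.
- frame_seat (a point): Centre of the ledge in the frame on which the panel rests, 70 mm above the bench, 15 mm below the frame's top; axes as the unit. Throat 116 (x) x 156 (y) mm: 3 mm play on each side of a 110 x 150 panel; the upper 8 mm slope outward by 6 mm as a lead-in. A panel lies home with its handle bar's centre 39 mm above this point, its top face 1 mm below the frame's top.
- tab_pivot (a point): Pivot of the swing tab, on the frame's top face (85 mm above the bench), on the +y short side of the unit, 100 mm from the frame's centre.
- tab_post (a point): Middle of the upright black thumb post near the tab's tip: 14 mm diameter, 30 mm high (from 4.5 to 34.5 mm above the frame's top), this point half-way up, 47 mm from the pivot. The tab is a steel strip 18 mm wide, 3 mm thick, reaching 56 mm from its pivot, 1.5 mm above the frame's top.
- tab (a joint): Angle of the swing tab about the upright pivot, rad, counter-clockwise seen from above: 0 = pointing squarely inward (the unit's -y) over the panel, which it then holds down; +1.57 = along the frame's end towards the unit's +x, -1.57 = towards its -x (front). Turns either way to 1.75, stays where left (about 1 N moves the post); clear of the panel from about 1.3 either way.
- used_filter_grip (a point): Used filter panel 110 x 150 mm, at the start in the unit's frame. Origin: middle of its handle bar, over the panel's centre, 39 mm above the panel's underside; x along the handle (the panel's short side), y along the 150 mm side, z up. Handle bar 62 (x) x 12 (y) x 22 mm high, 14 mm clear of the panel's top face. Panel 14 mm thick, 0.15 to 0.3 kg, same either way round.
- wide_spare_grip (a point): Spare panel 110 x 150 mm, flat on the bench: fills the frame. Origin: middle of its handle bar, over the panel's centre, 39 mm above the panel's underside; x along the handle (the panel's short side), y along the 150 mm side, z up. Handle bar 62 (x) x 12 (y) x 22 mm high, 14 mm clear of the panel's top face. Panel 14 mm thick, 0.15 to 0.3 kg, same either way round.
- narrow_spare_grip (a point): Other spare, 78 x 150 mm, for another unit: too narrow for this frame (the two spares may lie either way round). Same handle and same origin and axes as the wide spare; to be left alone.
- tray_floor (a point): Centre of the floor of the fixed stainless tray, 3 mm above the bench. Tray 220 (x) x 185 (y) mm outside, about 214 x 179 inside, rim 35 mm above the bench; z up.
- wash_bottle: Bystander: white squeeze wash bottle, 63 x 93 x 194, standing (mm). Origin at the middle of its underside.
- flask: Bystander: conical flask, 83 dia x 163, standing (mm). Origin at the middle of its underside.
- beaker: Bystander: glass beaker, 54 dia x 69, standing (mm). Origin at the middle of its underside.
- cylinder: Bystander: measuring cylinder on a hexagonal foot, 60 x 52 x 182, standing (mm). Origin at the middle of its underside.
- adapter: Bystander: white adapter box, 118 x 38 x 22, lying behind the unit (mm). Origin at the middle of its underside.
- spanner: Bystander: double open-ended spanner, 124 x 35 x 4, lying behind the tray (mm). Origin at the middle of its underside.
- column: Bystander: steel chromatography column, 178 long, 12 thick, lying in front of the computer (mm). Origin at the middle of its underside.

How it is judged:
By the outcome, as a careful person would: the job done as asked, in the order asked, and still so for the second after the job is handed in, with the robot touching nothing.
It also fails if it takes over 72 s, if anything falls off the work surface, if the arm or the gripper's body presses on something with over 40 N, if the wrist force passes 120 N, or if a joint passes its speed limit or range.

## Working session

There is one attempt and no reset: what is moved stays moved. The work goes in short steps, Python scripts to look and compute and a shell command to move; the robot and the scene stay as the last step left them, time stands still between calls to the robot, and variables do not carry over. Pictures are saved under pics/ and viewed, at most 10 in all, crops included, and the job is handed in when it is done.

```bash
mkdir -p pics; ls; python3 - <<'E'
from bench import env
import cv2,numpy as np
s=env.read_state()
for k in('clock','position','eef_rot','contact_force','finger_gap'):print(k,s[k])
for n in('side','top','wrist'):
    c=env.calibration(n);print(n,{k:np.round(v,3).tolist() for k,v in c.items()})
    cv2.imwrite(f'pics/{n}0.png',env.capture(n)[...,::-1])
E
```

```text
pics
clock 0.0
position [168.12309145 601.23807206 196.35788545]
eef_rot [-4.27149067e-01 -3.11188670e+00  3.09307618e-03]
contact_force [ 0.27792319  0.51321869 -0.45188884]
finger_gap 85.26276612256237
side {'fx': 416.328, 'fy': 416.328, 'cx': 280.479, 'cy': 207.094, 'k1': 0.035, 'R': [[0.987, -0.157, 0.023], [-0.036, -0.364, -0.931], [0.154, 0.918, -0.365]], 't': [-591.048, 130.385, 1192.409]}
top {'fx': 385.888, 'fy': 385.888, 'cx': 284.008, 'cy': 205.079, 'k1': -0.056, 'R': [[-0.013, -1.0, -0.012], [-0.996, 0.014, -0.086], [0.086, 0.011, -0.996]], 't': [21.813, 627.006, 1113.231]}
wrist {'fx': 323.602, 'fy': 323.602, 'cx': 279.57, 'cy': 210.065, 'k1': -0.003, 'R': [[0.269, 0.963, -0.002], [0.919, -0.256, 0.301], [0.289, -0.083, -0.954]], 't': [-623.167, -40.888, 379.119]}
```

View pics/top0.png

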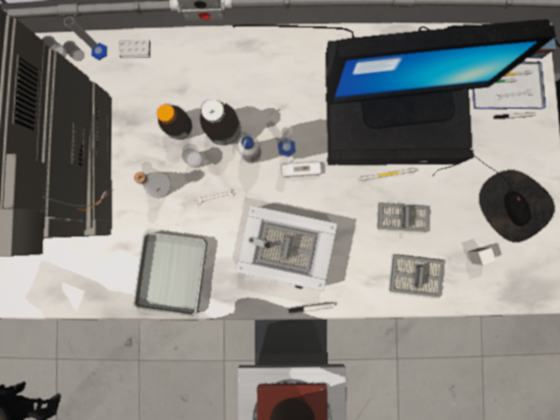

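View pics/side0.png

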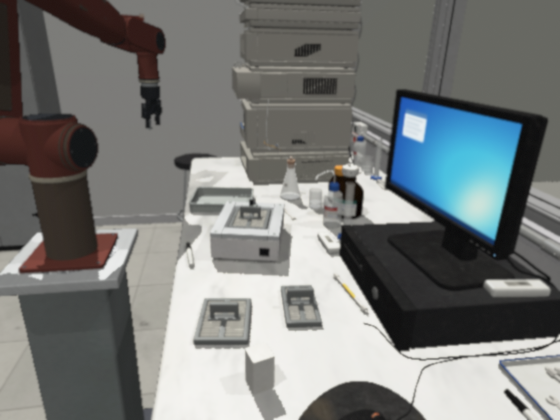

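The top view shows the tray near (172,272), the unit near (290,247) with its tab post around (258,242), the wide spare near (417,275), the narrow one near (404,217). The side view confirms it.

```bash
cat > h.py <<'E'
import numpy as np,cv2
from bench import env
def ray(c,uv):
    d=(np.array(uv,float)-[c['cx'],c['cy']])/[c['fx'],c['fy']]
    p=d.copy()
    for _ in range(8): p=d/(1+c['k1']*(p@p))
    R,t=np.array(c['R']),np.array(c['t'])
    return -R.T@t, R.T@np.r_[p,1]
def onz(c,uv,z):
    o,d=ray(c,uv); return o+d*(z-o[2])/d[2]
def proj(c,X):
    q=np.array(c['R'])@np.array(X,float)+c['t']; p=q[:2]/q[2]
    return p*(1+c['k1']*(p@p))*[c['fx'],c['fy']]+[c['cx'],c['cy']]
E
python3 - <<'E'
from h import *
c=env.calibration('top')
for n,uv,z in [('unit',(290,247),85),('tray',(172,272),35),('wide',(417,275),14),('narrow',(404,217),14),('post',(258,242),100),('handle used',(291,248),109),('handle wide',(422,273),39)]:
    print(n,onz(c,uv,z).round())
im=cv2.imread('pics/top0.png')
cv2.imwrite('pics/crop0.png',cv2.resize(im[195:325,130:450],None,fx=2.5,fy=2.5,interpolation=cv2.INTER_CUBIC))
E
```

```text
unit [505.  -2.  85.]
tray [435. 343.  35.]
wide [ 416. -377.   14.]
narrow [ 588. -344.   14.]
post [520.  85. 100.]
handle used [503.  -5. 109.]
handle wide [ 423. -383.   39.]
```

View pics/crop0.png

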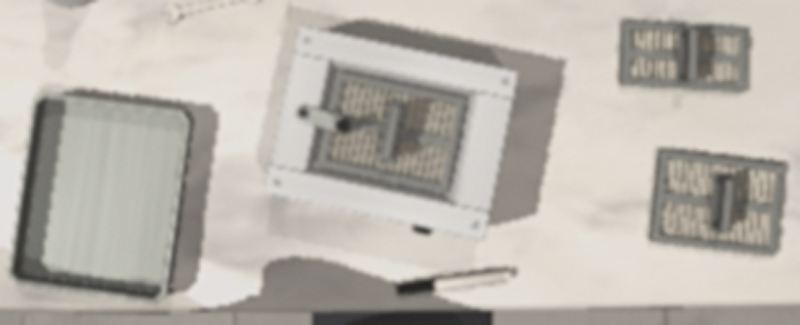

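The crop shows the frame corners at crop (303,28),(517,72),(487,239),(270,190), the used panel, the wide spare with corners (657,149),(788,160),(777,253),(650,240), the narrow one clearly thinner, and the tray at left.

```bash
cat >> h.py <<'E'
from scipy.spatial.transform import Rotation as Ro
def quad(c,P,z):
    W=np.array([onz(c,p,z)[:2] for p in P]); m=W.mean(0)
    L=[np.linalg.norm(W[i]-W[i-1]) for i in range(4)]
    e1=(W[0]-W[1])+(W[3]-W[2]); e1/=np.linalg.norm(e1)   # +y-ish long side
    return m,np.round(L,1),e1
def go(x,y,z,yv=None,s=None):
    "shift in tool axes to world target, and turn about tool z so that tool y -> +-yv; tool kept vertical"
    s=s or env.read_state(); R=Ro.from_rotvec(s['eef_rot']); M=R.as_matrix()
    out=R.inv().apply(np.array([x,y,z])-s['position'])
    print('shift',out.round(1),'tilt rx,ry',np.cross(M[:,2],[0,0,-1])@M.round(4) if 1 else'',end=' ')
    if yv is not None:
        l=M.T@np.r_[yv,0]; 
        if l[1]<0:l=-l
        print('rz',round(np.arctan2(-l[0],l[1]),3),end='')
    print()
E
python3 - <<'E'
from h import *
c=env.calibration('top')
f=lambda P:[(130+x/2.5,195+y/2.5) for x,y in P]
for n,P,z in [('unit',[(303,28),(517,72),(487,239),(270,190)],85),('used',[(335,65),(468,95),(448,195),(312,170)],84),('wide',[(657,149),(788,160),(777,253),(650,240)],14),('tray',[(40,92),(190,105),(163,297),(12,278)],35)]:
    print(n,*quad(c,f(P),z))
print('post top',onz(c,f([(303,112)])[0],119.5),onz(c,f([(345,124)])[0],119.5))
m,L,e=quad(c,f([(303,28),(517,72),(487,239),(270,190)]),85)
p=m+53*e; print('post',p); go(*p,200,e); print(env.read_state()['joint_positions'])
E
```

```text
unit [503.15522385   4.31736474] [183.8 244.6 187.5 246. ] [0.22228035 0.97498279]
used [503.98405892   8.05314878] [119.4 152.3 112.9 153.3] [0.21191382 0.97728836]
wide [ 415.0034821  -377.65956201] [107.1 157.2 110.3 151.7] [0.10974441 0.99395984]
tray [434.90513314 347.97538911] [218.9 179.6 223.8 179.6] [0.10905297 0.99403594]
post top [526.45473175 102.16893412 119.5       ] [513.01492845  56.91722242 119.5       ]
post [514.93608238  55.99145275]
shift [-480.9 -431.8   -2.8] tilt rx,ry [-1.51363970e-03 -1.68782553e-04 -4.88646887e-08] rz -0.049
[ 1.17188587e+00  2.21053551e-01  1.52733614e+00 -2.33335516e-05
  1.39472586e+00 -1.26087605e-01]
```

```bash
python3 -m pendant '[[[-37,-33,0],[0,0,-0.01],0.6],[[-37,-33,0],[0,0,-0.01],0.6],[[-37,-33,0],[0,0,-0.01],0.6],[[-37,-33,0],[0,0,-0.01],0.6],[[-37,-33,0],[0,0,-0.01],0.6],[[-37,-33,0],[0,0,0],0.6],[[-37,-33,0],[0,0,0],0.6],[[-37,-33,0],[0,0,0],0.6],[[-37,-33,0],[0,0,0],0.6],[[-37,-33,0],[0,0,0],0.6],[[0,0,0],[0,0,0],0.6],[[0,0,0],[0,0,0],0.6]]' 20; python3 - <<'E'
from h import *
np.save('pics/c1.npy',env.calibration('wrist'),allow_pickle=True)
im=env.capture('wrist');cv2.imwrite('pics/w1.png',im[...,::-1])
c=env.calibration('top');P=[514.9,56]
go(*P,200,[.217,.976]); print(-np.array(env.calibration('wrist')['R']).T@env.calibration('wrist')['t'])
E
```

```text
clock: 1.35
position: [450.4, 193.1, 197.1]
eef_rot: [-0.354, -3.121, -0.0]
contact_force: [0.8, 0.6, 0.1]
finger_gap: 34.0
finger_force: 0.0
shift [ -94.2 -120.3   -3. ] tilt rx,ry [ 7.97600545e-05 -1.16122392e-03  3.47707270e-08] rz -0.005
[376.31488341 209.94597184 373.33782891]
```

View pics/w1.png

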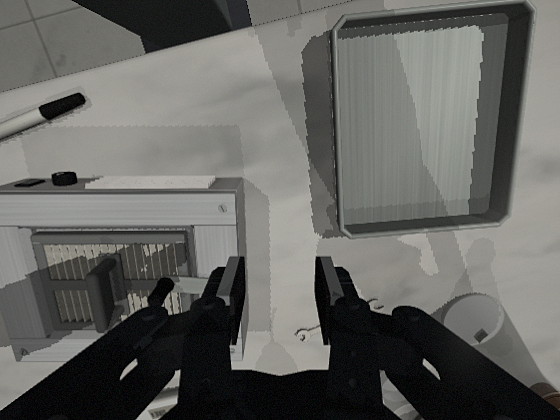

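Wrist view: the tray's rim with corners about (340,17),(535,4),(503,232),(340,237), the frame's upper right (+y front) corner at (244,192), the post's top near (165,281), the panel's front edge at (33,237)-(190,231).

```bash
python3 - <<'E'
from h import *
c=np.load('pics/c1.npy',allow_pickle=True).item()
print('post',onz(c,(165,281),119.5)); print('frame corner',onz(c,(244,192),85))
print('panel front',onz(c,(33,237),84),onz(c,(190,231),84))
T=[onz(c,p,35) for p in [(340,17),(535,4),(503,232),(340,237)]];print(np.round(T),np.mean(T,0))
e=np.array([.217,.976]);x=np.array([.976,-.217]);m=np.array([503.5,5]); print('pred corner',m-95*x+125*e,'panel',m-55*x-75*e,m-55*x+75*e)
E
```

```text
post [496.15395044  77.78092264 119.5       ]
frame corner [441.0758888  160.80437964  85.        ]
panel front [438.98172053 -49.20726475  84.        ] [466.92836373 100.41528517  84.        ]
[[311. 281.  35.]
 [340. 457.  35.]
 [562. 424.  35.]
 [527. 244.  35.]] [434.95903856 351.6991414   35.        ]
pred corner [437.905 147.615] panel [433.545 -56.265] [466.095  90.135]
```

```bash
python3 -m pendant '[[[-31,-39,0],[0,0,0],0.6],[[-31,-39,0],[0,0,0],0.6],[[-31,-39,0],[0,0,0],0.6],[[0,0,0],[0,0,0],0.6],[[0,0,0],[0,0,0],0.6]]'; python3 - <<'E'
from h import *
np.save('pics/c2.npy',env.calibration('wrist'),allow_pickle=True)
im=env.capture('wrist');cv2.imwrite('pics/w2.png',im[...,::-1])
E
```

```text
clock: 1.9
position: [514.6, 60.3, 197.2]
eef_rot: [-0.349, -3.121, -0.001]
contact_force: [-0.3, -0.6, -0.1]
finger_gap: 34.0
finger_force: 0.0
```

View pics/w2.png

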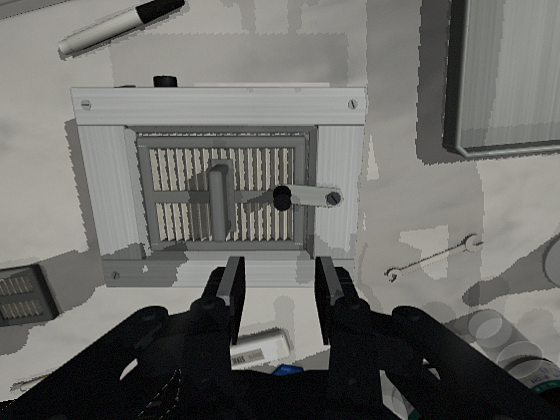

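Now clear: the frame's corners (72,88),(367,86),(355,258),(106,287), panel corners (139,138),(304,136),(303,242),(149,250), post top (282,198), pivot screw (333,198), handle top from (222,163) to (217,238).

```bash
python3 - <<'E'
from h import *
c=np.load('pics/c2.npy',allow_pickle=True).item()
for n,P,z in [('frame',[(367,86),(72,88),(106,287),(357,262)],85),('panel',[(304,136),(139,138),(149,250),(303,242)],84)]:
    W=np.array([onz(c,p,z) for p in P]);print(n,W[:,:2].round().tolist(),W.mean(0),[np.linalg.norm(W[i]-W[i-1]).round() for i in range(4)])
    print('ydir',(W[0]-W[1])/np.linalg.norm(W[0]-W[1]))
for n,p,z in [('post',(282,198),119.5),('pivot',(333,198),90),('h1',(222,163),120),('h2',(217,238),120)]:print(n,onz(c,p,z).round(1))
g=cv2.cvtColor(cv2.imread('pics/w2.png'),6)[170:230,250:310]
b=(g<45).astype('uint8');n,l,s,ce=cv2.connectedComponentsWithStats(b);print([(s[i].tolist(),(ce[i]+[250,170]).round(1)) for i in range(1,n) if s[i,4]>60])
E
```

```text
frame [[440.0, 151.0], [387.0, -90.0], [570.0, -133.0], [599.0, 118.0]] [498.99532028  11.69807486  85.        ] [np.float64(162.0), np.float64(246.0), np.float64(189.0), np.float64(253.0)]
ydir [0.21487871 0.97664074 0.        ]
panel [[468.0, 92.0], [438.0, -50.0], [542.0, -77.0], [567.0, 71.0]] [503.6893339    8.91468543  84.        ] [np.float64(100.0), np.float64(145.0), np.float64(107.0), np.float64(150.0)]
ydir [0.20936739 0.97783705 0.        ]
post [509.5  62.6 119.5]
pivot [527.6 106.2  90. ]
h1 [471.1  22.9 120. ]
h2 [531.3   1.5 120. ]
[([22, 15, 19, 26, 385], array([281.6, 197.6]))]
```

```bash
python3 -m pendant '[[[0,0,40],[0,0,0],0.6],[[0,0,40],[0,0,0],0.6],[[0,0,21],[0,0,0],0.6],[[0,0,0],[0,0,0],0.6],[[0,0,0],[0,0,0],1],[[0,0,0],[0,0,0],1],[[0,0,0],[0,0,0],1],[[0,0,0],[0,0,0],1],[[0,0,0],[0,0,0],1]]' 20; python3 - <<'E'
from h import *
c=env.calibration('wrist')
s=env.read_state();p=s['position'];M=Ro.from_rotvec(s['eef_rot']).as_matrix()
print(p,M[:,:2].round(3).tolist())
ctr=np.array([504.5,8.5]);e=np.array([.214,.977]);x=np.array([.977,-.214]);piv=ctr+100*e
print('unit coords of tcp',(p[:2]-ctr)@x,(p[:2]-ctr)@e)
E
```

```text
clock: 2.85
position: [515.6, 59.4, 97.3]
eef_rot: [0.349, 3.121, 0.0]
contact_force: [-0.4, 0.2, 1.0]
finger_gap: 0.1
finger_force: 0.0
[515.59443573  59.38098662  97.33995591] [[-0.975, 0.221], [0.221, 0.975], [-0.001, 0.0]]
unit coords of tcp -0.04926743218382523 52.084933175422634
```

```bash
python3 - <<'E'
from h import *
np.save('pics/c3.npy',env.calibration('wrist'),allow_pickle=True)
im=env.capture('wrist');cv2.imwrite('pics/w3.png',im[...,::-1])
E
```

```text
(no output)
```

View pics/w3.png

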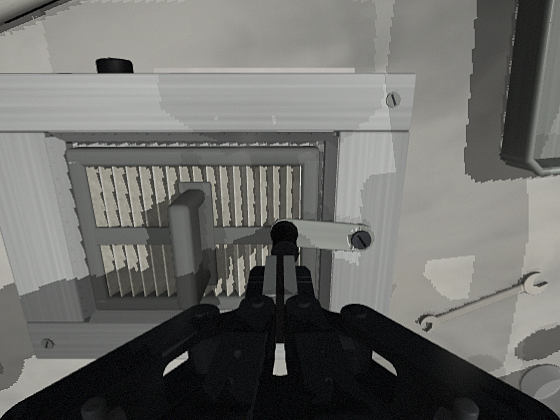

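The post (top centre about (285,240)) stands just in front (toward -x) of the closed fingers; the pivot screw is at (361,240).

```bash
python3 - <<'E'
from h import *
c=np.load('pics/c3.npy',allow_pickle=True).item()
p=np.array(env.read_state()['position']);print('tcp px',proj(c,p),proj(c,p+[0,0,19]))
g=cv2.cvtColor(cv2.imread('pics/w3.png'),6)
print('post',onz(c,(285,242),119.5),'base',onz(c,(286,228),89.5),'pivot',onz(c,(361,240),90))
for q,z in [((415,73),85),((394,99),85),((47,343),85)]:print(q,onz(c,q,z))
E
```

```text
tcp px [280.9676863  241.60148971] [281.11424866 255.67395369]
post [506.70937065  63.31133838 119.5       ] base [510.54634118  63.57617339  89.5       ] pivot [528.16254152 106.71968437  90.        ]
(415, 73) [440.49361458 150.22726858  85.        ]
(394, 99) [451.247844   137.63003257  85.        ]
(47, 343) [ 559.5461819 -119.2975916   85.       ]
```

```bash
python3 - <<'E'
import cv2
g=cv2.cvtColor(cv2.imread('pics/w3.png'),6)
for r in range(212,304,3): print(r,' '.join('%3d'%v for v in g[r,246:326:4]))
g=cv2.cvtColor(cv2.imread('pics/w2.png'),6);print()
for r in range(180,216,2): print(r,' '.join('%3d'%v for v in g[r,264:304:2]))
E
```

```text
212  88 146  69  90 157 174  87 181 162  90 139 155  87  75  71  94 112 112  69  44
215  90 156 169  90 163 171  86 189 163  89 142 150  90  77  66  97 101 102  68  58
218  89 157 168  96 167 134  98 101 147  70 113 104  81  46  59  94 104  92  67  54
221  91 154 127  88 173  62  85 101 130   9  25 114 151 146 149 144 133 121 105  88
224  87 160  63  87 185  67  81  87  15  15  20  16 116 145 143 147 145 145 148 146
227  84  77  84  88  60  52  41  12  11   0  12  11  12 148 143 142 144 144 143 143
230 107 104 111  64  67  69  79   9   1  11  14  18  18 152 144 143 144 142 140 143
233 105 107  96  67  70  69  39   4  17   8   9  10   6 133 147 144 145 145 145 146
236  63  66  69  70  69  66  56  13  10  12  17   6  10 114 121 144 142 142 144 142
239  67  67  67  69  69  67  72   4   0  15  10   8  12 130 126 123 145 143 143 143
242  65  69  67  66  67  68  68   1  13  17  17  22   7 133 128 129 125 150 150 146
245  99 112  79  97 141 131 100   9  20  19  13  20  19 134 134 128 131 126 151 151
248  92 123 128  92 165 167  96  16  21  12  15  13  18  53  63  80  83  79 101 130
251  97 
[... 2316 characters left out ...]
  83 115 114 112 111 132 133
200  65  62  55  61  66  17  21  10  19   9  24  21  20  29 123 116 116 117 139 137
202  59  71  61  59  72  17  21  14  17  18  13  17  20   8 129 125 119 119 132 139
204  88  99  59  68  93  20  19  15  19  13  23  20  10  16  86  60  55 106  97 108
206  85  91 148 111  85  36  13  17  20  19  21  15  12  63 126  57  84  85  85  89
208  84 101 144 157  88  85  61  11  19  13  15  11  27  68 101  56  82  84  91  97
210  85 104 147 162  84  77 164 123  20  18  52 122  99  75 136  58  80  82 101  95
212  84 106 149 125  82  76 159 161  86  85 181 157  94  82 147  75  98 100  99  95
214  86 106 147  66  83  75 157 108  82  78 175 152  94  82 163  74  94  97  97  96
```

The fingers closed just behind the post (its silhouette covers the fingertips), so it now stands free on their robot side. I'll push it around to the front with the closed fingers.

```bash
python3 -m pendant '[[[6,0,0],[0,0,0],1],[[6,0,0],[0,0,0],1],[[6,2,0],[0,0,0],1],[[6,2,0],[0,0,0],1],[[6,3,0],[0,0,0],1],[[4,4,0],[0,0,0],1],[[4,5,0],[0,0,0],1],[[3,5,0],[0,0,0],1],[[2,5,0],[0,0,0],1],[[0,0,0],[0,0,0],1],[[0,0,0],[0,0,0],1]]'; python3 - <<'E'
from h import *
np.save('pics/c4.npy',env.calibration('wrist'),allow_pickle=True)
im=env.capture('wrist');cv2.imwrite('pics/w4.png',im[...,::-1])
E
```

```text
clock: 4.0
position: [479.0, 94.4, 96.5]
eef_rot: [0.349, 3.122, -0.0]
contact_force: [0.5, 0.8, -0.9]
finger_gap: -0.0
finger_force: 0.0
```

View pics/w4.png

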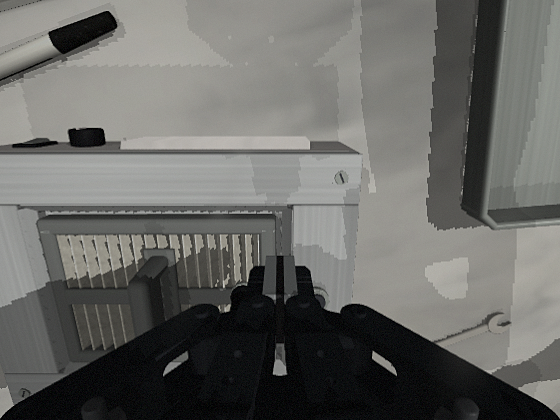

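```bash
python3 - <<'E'
from h import *
c=np.load('pics/c4.npy',allow_pickle=True).item()
s=env.read_state();p=np.array(s['position']);M=Ro.from_rotvec(s['eef_rot']).as_matrix()
for x in(-11,0,11):
  for h in (0,10,20,30): print(x,h,proj(c,p+M@[x,0,-h]).round(1))
cs=env.calibration('side');im=env.capture('side')[...,::-1]
print(proj(cs,p),proj(cs,p+[0,0,30]))
u,v=proj(cs,p).astype(int);cr=im[v-70:v+40,u-70:u+70]
cv2.imwrite('pics/s4.png',cv2.resize(cr,None,fx=5,fy=5,interpolation=cv2.INTER_CUBIC));print(u,v)
E
```

```text
-11 0 [280.8 259.1]
-11 10 [280.9 266.9]
-11 20 [281.  275.5]
-11 30 [281.  285.2]
0 0 [280.9 242.1]
0 10 [280.9 249.2]
0 20 [281. 257.]
0 30 [281.1 265.8]
11 0 [280.9 224.6]
11 10 [281.  230.8]
11 20 [281.1 237.8]
11 30 [281.1 245.6]
[239.16359495 203.57172727] [239.03380759 194.64236581]
239 203
```

View pics/s4.png

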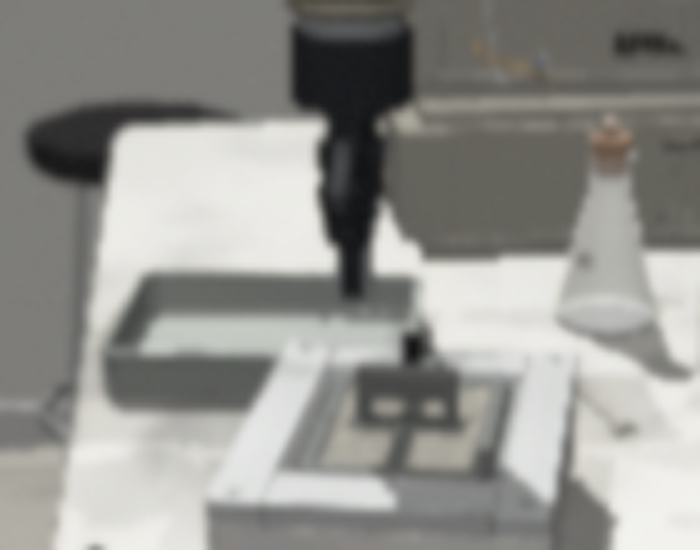

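The side view shows the real fingertip about 39 mm above the reported TCP (row 192 rather than 203), with the post still standing at its place (252,202); the wrist picture agrees (tips at row 256). So the fingers passed over the post. I take the real tip as 40 mm above the reported one.

```bash
python3 -m pendant '[[[-20,-12,0],[0,0,0],0.6],[[-19,-12,0],[0,0,0],0.6],[[0,0,0],[0,0,0],0.6],[[0,0,20],[0,0,0],0.6],[[0,0,21],[0,0,0],0.6],[[0,0,0],[0,0,0],0.6],[[0,0,0],[0,0,0],1],[[0,0,0],[0,0,0],1],[[0,0,0],[0,0,0],1],[[0,0,0],[0,0,0],1]]' 20
```

```text
clock: 5.1
position: [511.9, 62.9, 56.0]
eef_rot: [0.349, 3.121, 0.001]
contact_force: [0.4, 4.4, 4.3]
finger_gap: 13.2
finger_force: 21.4
```

```bash
python3 -m pendant '[[[10.5,2.6,0],[0,0,0],1],[[10.4,5.3,0],[0,0,0],1],[[8.8,7.8,0],[0,0,0],1],[[6.6,9.7,0],[0,0,0],1],[[3.4,8.7,0],[0,0,0],1],[[1.6,9.3,0],[0,0,0],1],[[0,0,0],[0,0,0],1],[[0,0,0],[0,0,0],1]]'; python3 -m pendant '[[[0,0,0],[0,0,0],0.6],[[0,0,0],[0,0,0],0.6],[[0,0,-40],[0,0,0],0.6],[[0,-20,-30],[0,0,0],0.6],[[0,-20,-30],[0,0,0],0.6],[[0,0,0],[0,0,0],0.6],[[0,0,0],[0,0,0],0.6]]'; python3 - <<'E'
from h import *
np.save('pics/c5.npy',env.calibration('wrist'),allow_pickle=True)
im=env.capture('wrist');cv2.imwrite('pics/w5.png',im[...,::-1])
E
```

```text
clock: 5.9
position: [476.0, 113.5, 55.5]
eef_rot: [-0.347, -3.113, 0.004]
contact_force: [-16.0, -1.1, 20.5]
finger_gap: 13.3
finger_force: 32.6
clock: 6.6
position: [472.0, 74.4, 155.5]
eef_rot: [0.351, 3.121, -0.0]
contact_force: [0.1, 0.9, -1.4]
finger_gap: 34.2
finger_force: 0.0
```

View pics/w5.png

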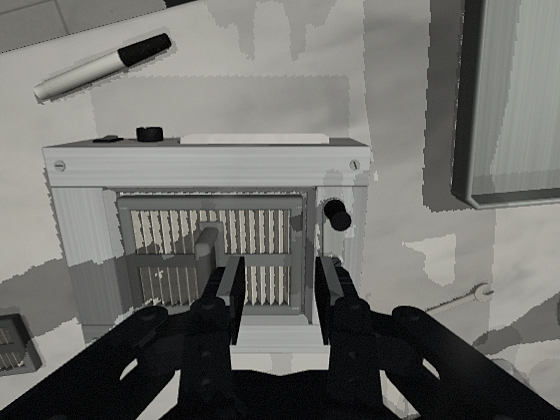

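The tab now lies along the frame's end toward the front, the post near (338,214), clear of the panel; the frame's screws are at (60,166),(355,165).

```bash
python3 - <<'E'
from h import *
L=lambda i:np.load(f'pics/c{i}.npy',allow_pickle=True).item()
def blob(i,x0,y0,x1,y1):
    g=cv2.cvtColor(cv2.imread(f'pics/w{i}.png'),6)[y0:y1,x0:x1]
    n,l,s,ce=cv2.connectedComponentsWithStats((g<45).astype('uint8'));k=1+np.argmax(s[1:,4]);return s[k]+[x0,y0,0,0,0],ce[k]+[x0,y0]
b,ce=blob(5,315,190,360,240);print('post',b,ce,onz(L(5),ce,104.5),onz(L(3),(285,237),104.5))
w=lambda i,p:onz(L(i),p,85)[:2]
a,b_,d=w(2,(352,104)),w(2,(86,105)),w(2,(115,275));a5,b5=w(5,(355,165)),w(5,(60,166));a3,d3=w(3,(394,99)),w(3,(47,343))
print(a,b_,d,(a+d)/2,'|',a5,b5,'|',(a3+d3)/2)
for u in(a-b_,a5-b5):print('ydir',u/np.linalg.norm(u),np.linalg.norm(u))
m=(a3+d3)/2
for i,h in((2,[(222,163),(217,238)]),):print([onz(L(i),q,120) for q in h])
s=env.read_state();print(s['position'],s['joint_positions']);go(505.4,9.2,110,[.212,.977])
E
```

```text
post [324 200  27  31 571] [337.11033275 214.7267951 ] [481.21241799 114.94210067 104.5       ] [510.07896362  62.8125487  104.5       ]
[451.29955184 136.63167776] [402.21720088 -83.5794793 ] [ 559.62745763 -119.16734626] [505.46350473   8.73216575] | [451.78787824 137.21494535] [402.36166712 -83.54461455] | [505.39701295   9.16622049]
ydir [0.21754936 0.97604932] 225.61478424347757
ydir [0.21848257 0.97584085] 226.22496243775822
[array([471.14390057,  22.88927618, 120.        ]), array([531.33489334,   1.47354672, 120.        ])]
[471.23080293  74.69442281 154.44194836] [-8.28197421e-03 -1.02348872e-01  1.94667780e+00 -1.54221559e-05
  1.29871490e+00 -1.35572206e+00]
shift [-47.9 -56.3  44.4] tilt rx,ry [-3.24216111e-04 -1.41462498e-03 -4.25385028e-09] rz -0.01
```

```bash
python3 -m pendant '[[[-24,-28,0],[0,0,-0.01],0.6],[[-24,-28,0],[0,0,0],0.6],[[0,0,40],[0,0,0],0.6],[[0,0,40],[0,0,0],0.6],[[0,0,21],[0,0,0],0.6],[[0,0,0],[0,0,0],0.6],[[0,0,0],[0,0,0],1],[[0,0,0],[0,0,0],1],[[0,0,0],[0,0,0],1],[[0,0,0],[0,0,0],1],[[0,0,0],[0,0,0],1]]' 40
```

```text
clock: 7.75
position: [506.5, 9.8, 54.2]
eef_rot: [-0.333, -3.123, 0.0]
contact_force: [-0.1, -0.4, -3.5]
finger_gap: 11.6
finger_force: 40.1
```

```bash
python3 -m pendant '[[[0,0,-10],[0,0,0],1],[[0,0,-15],[0,0,0],1],[[0,0,-25],[0,0,0],1],[[0,0,-30],[0,0,0],1],[[0,0,-30],[0,0,0],1],[[0,0,0],[0,0,0],1]]'; python3 - <<'E'
from h import *
s=env.read_state();print(s['position'],s['joint_positions'])
go(434.9,350,150,[.11,.994]);go(434.9,350,150,[.994,-.11])
np.save('pics/c6.npy',env.calibration('wrist'),allow_pickle=True)
cv2.imwrite('pics/w6.png',env.capture('wrist')[...,::-1])
E
```

```text
clock: 8.35
position: [510.5, 9.2, 170.4]
eef_rot: [0.333, 3.114, -0.0]
contact_force: [1.3, -0.6, -1.7]
finger_gap: 11.7
finger_force: 40.3
[510.47090184   9.16275739 170.38348498] [-1.36635515e-01 -4.29633659e-02  1.85986308e+00  2.52778102e-05
  1.31459705e+00 -1.49467565e+00]
shift [146.  317.2  19.2] tilt rx,ry [ 7.92656810e-04  1.00651589e-02 -4.97731366e-07] rz -0.103
shift [146.  317.2  19.2] tilt rx,ry [ 7.92656810e-04  1.00651589e-02 -4.97731366e-07] rz 1.468
```

```bash
python3 -m pendant '[[[12,20,0],[0,0,0],1],[[19,42,0],[0,0,0],1],[[19,42,0],[0,0,0],1],[[19,42,0],[0,0,0],1],[[19,42,0],[0,0,0],1],[[19,42,0],[0,0,0],1],[[19,42,0],[0,0,0],1],[[12,30,0],[0,0,-0.05],1],[[8,15,0],[0,0,-0.05],1],[[0,0,0],[0,0,0],1],[[0,0,0],[0,0,0],1],[[0,0,0],[0,0,0],1]]'; python3 - <<'E'
from h import *
s=env.read_state();print(s['position'])
go(434.9,350,-8,[.11,.994])
np.save('pics/c7.npy',env.calibration('wrist'),allow_pickle=True)
cv2.imwrite('pics/w7.png',env.capture('wrist')[...,::-1])
E
```

```text
clock: 9.6
position: [430.0, 348.9, 163.4]
eef_rot: [-0.179, -3.135, 0.002]
contact_force: [-0.4, 0.0, -3.3]
finger_gap: 11.6
finger_force: 40.1
[430.01017501 348.90495828 163.44750897]
shift [ -4.9   1.9 171.4] tilt rx,ry [-1.43431885e-03 -1.22277369e-03 -7.99968374e-09] rz -0.004
```

```bash
python3 -m pendant '[[[-5,2,40],[0,0,0],1],[[0,0,45],[0,0,0],1],[[0,0,45],[0,0,0],1],[[0,0,25],[0,0,0],1],[[0,0,12],[0,0,0],1],[[0,0,4],[0,0,0],1],[[0,0,4],[0,0,0],1],[[0,0,0],[0,0,0],1]]'
```

```text
clock: 10.45
position: [436.7, 352.0, -9.2]
eef_rot: [0.178, 3.135, 0.002]
contact_force: [-0.4, 0.2, -2.3]
finger_gap: 11.8
finger_force: 40.1
```

```bash
python3 -m pendant '[[[0,0,2],[0,0,0],1],[[0,0,2],[0,0,0],1],[[0,0,0],[0,0,0],1]]'; 
```

```text
clock: 10.75
position: [435.7, 351.8, -14.1]
eef_rot: [0.177, 3.136, 0.001]
contact_force: [0.1, 0.4, -1.7]
finger_gap: 11.4
finger_force: 40.3
```

```bash
python3 -m pendant '[[[0,0,1.5],[0,0,0],1],[[0,0,0],[0,0,0],1]]'; 
```

```text
clock: 10.95
position: [435.9, 351.8, -14.3]
eef_rot: [0.177, 3.136, 0.0]
contact_force: [-4.5, -2.7, 10.0]
finger_gap: 11.4
finger_force: 42.0
```

```bash
python3 -m pendant '[[[0,0,0],[0,0,0],0.6],[[0,0,0],[0,0,0],0.6],[[0,0,0],[0,0,0],0.6],[[0,0,-20],[0,0,0],0.6],[[0,0,-45],[0,0,0],0.6],[[0,0,-45],[0,0,0],0.6],[[0,0,-45],[0,0,0],0.6],[[0,-10,-30],[0,0,0],0.6],[[0,0,0],[0,0,0],0.6],[[0,0,0],[0,0,0],0.6]]';python3 - <<'E'
from h import *
np.save('pics/c8.npy',env.calibration('wrist'),allow_pickle=True)
cv2.imwrite('pics/w8.png',env.capture('wrist')[...,::-1])
go(416,-376,170,[.11,.994])
E
python3 -m pendant '[[[0,-20,0],[0,0,0],0.6],[[-4,-46,0],[0,0,0],0.6],[[-4,-46,0],[0,0,0],0.6],[[-4,-46,0],[0,0,0],0.6],[[-4,-46,0],[0,0,0],0.6],[[-4,-46,0],[0,0,0],0.6],[[-4,-46,0],[0,0,0],0.6],[[-4,-46,0],[0,0,0],0.6],[[-4,-46,0],[0,0,0],0.6],[[-4,-46,0],[0,0,0],0.6],[[-4,-46,0],[0,0,0],0.6],[[-4,-46,0],[0,0,0],0.6]]'
python3 - <<'E'
from h import *
go(416,-376,170,[.11,.994])
E
```

```text
clock: 11.95
position: [434.7, 341.8, 169.7]
eef_rot: [0.177, 3.135, 0.002]
contact_force: [-0.2, 0.6, -1.1]
finger_gap: 34.3
finger_force: 0.0
shift [ -63.1 -714.8   -1.5] tilt rx,ry [-5.34816546e-04 -8.51603540e-04 -2.93070527e-08] rz -0.003
clock: 13.2
position: [417.4, -187.1, 166.9]
eef_rot: [-0.177, -3.134, -0.003]
contact_force: [1.4, -0.2, 0.1]
finger_gap: 34.1
finger_force: 0.0
shift [ -19.9 -187.8   -3.5] tilt rx,ry [ 1.83219087e-03 -2.99781345e-03 -5.54185827e-08] rz -0.003
```

```bash
python3 -m pendant '[[[-5,-46,0],[0,0,0],0.6],[[-5,-46,0],[0,0,0],0.6],[[-5,-46,0],[0,0,0],0.6],[[-4,-36,0],[0,0,0],0.6],[[0,0,0],[0,0,0],0.6],[[0,0,0],[0,0,0],0.6]]'; python3 - <<'E'
from h import *
c=env.calibration('wrist');np.save('pics/c9.npy',c,allow_pickle=True)
im=env.capture('wrist')[...,::-1].copy()
cv2.imwrite('pics/w9.png',im);w8=cv2.imread('pics/w8.png')
cv2.imwrite('pics/v10.png',np.vstack([cv2.resize(im[:300],(800,428))[:, :],cv2.resize(w8[:300],(320,171)).copy() if 0 else np.zeros((1,800,3),'uint8')]) )
# both views side by side: spare at left, tray at right
cv2.imwrite('pics/v10.png',np.hstack([cv2.resize(im,(400,300)),cv2.resize(w8,(400,300))]))
g=cv2.cvtColor(im,6)
print(env.read_state()['position'],proj(c,(416,-376,39)))
for X in [(x,y) for x in(-55,55) for y in(-75,75)]:
    P=np.array([416,-376])+X[0]*np.array([.994,-.11])+X[1]*np.array([.11,.994]);print(proj(c,[*P,14]).round())
E
```

```text
clock: 13.8
position: [417.0, -360.3, 166.4]
eef_rot: [-0.179, -3.133, -0.006]
contact_force: [0.4, 1.0, 0.1]
finger_gap: 34.1
finger_force: 0.0
[ 417.37891498 -359.66234172  166.84028764] [264.03949468 191.11340228]
[188. 131.]
[340. 131.]
[197. 235.]
[335. 234.]
```

```bash
python3 - <<'E'
from h import *
c=np.load('pics/c9.npy',allow_pickle=True).item();g=cv2.cvtColor(cv2.imread('pics/w9.png'),6)
for r in (145,160,185,220): print(r,' '.join('%d'%v for v in g[r,160:370:4]))
for u in (215,240,300,320): print(u,' '.join('%d'%v for v in g[100:256:4,u]))
E
```

```text
145 162 160 159 157 160 160 173 104 85 95 87 142 71 142 67 151 66 149 69 140 72 144 75 145 99 144 92 54 101 60 101 65 114 63 132 79 129 85 124 78 155 77 156 98 103 144 163 160 159 157 155 154 157
160 161 160 163 161 162 161 165 102 57 93 94 130 78 137 74 137 71 140 72 137 75 65 81 65 62 71 75 64 93 56 156 74 154 75 177 79 166 74 163 80 156 80 52 99 105 135 158 160 157 154 150 149 151
185 157 159 156 155 157 157 154 95 100 96 99 93 93 93 98 97 96 99 65 70 66 61 62 63 63 90 99 93 85 82 79 97 94 93 95 95 97 95 95 94 96 94 89 96 91 161 161 159 160 157 160 161 162
220 159 157 158 154 152 154 160 163 100 69 94 88 144 134 146 169 64 151 62 55 79 149 78 139 85 87 96 91 152 56 148 75 149 83 147 75 59 99 73 154 78 54 95 94 167 165 167 164 167 167 164 165 163
215 103 103 101 102 164 149 147 124 104 95 63 84 69 66 67 61 68 65 56 55 97 97 78 153 114 143 149 141 152 149 140 93 102 130 161 158 156 161 162
240 104 127 161 161 163 165 151 135 103 96 77 70 73 76 79 75 82 85 84 81 66 65 58 82 86 84 81 85 88 86 79 76 95 107 165 164 165 161 161
300 159 164 162 163 164 168 154 155 92 98 82 71 69 81 80 79 82 79 83 74 93 97 95 85 83 82 80 78 78 79 75 47 97 82 162 163 163 160 162
320 160 160 162 163 163 163 152 153 87 101 89 138 153 177 164 156 147 138 150 148 77 98 94 74 74 71 80 78 81 85 78 35 98 93 166 140 139 139 140
```

```bash
python3 - <<'E'
from h import *
c=np.load('pics/c9.npy',allow_pickle=True).item();g=cv2.cvtColor(cv2.imread('pics/w9.png'),6)
m=(g<128).astype('uint8');m[250:]=0
m=cv2.morphologyEx(m,cv2.MORPH_OPEN,np.ones((3,3)));n,l,s,ce=cv2.connectedComponentsWithStats(m);k=l[185,192];q=(l==k).astype('uint8')
print(s[k]);C=max(cv2.findContours(q,0,1)[0],key=cv2.contourArea);H=cv2.convexHull(C)
A=cv2.approxPolyDP(H,6,True)[:,0];print(A.tolist())
W=np.array([onz(c,p,14)[:2] for p in A]);print(W.round(1).tolist(),W.mean(0),[np.linalg.norm(W[i]-W[i-1]).round() for i in range(len(W))])
go(416,-376,-14,[.11,.994])
E
```

```text
[  183   128   158   106 12544]
[[183, 134], [339, 132], [333, 232], [191, 229]]
[[355.1, -450.2], [370.8, -296.4], [476.0, -309.2], [454.9, -461.8]] [ 414.19774198 -379.40296442] [np.float64(100.0), np.float64(155.0), np.float64(106.0), np.float64(154.0)]
shift [ -1.  -17.  180.8] tilt rx,ry [ 3.13033266e-03 -2.75151136e-03  1.16611211e-07] rz -0.003
```

```bash
python3 -m pendant '[[[-1,-17,40],[0,0,0],0.6],[[0,0,45],[0,0,0],0.6],[[0,0,45],[0,0,0],0.6],[[0,0,30],[0,0,0],0.6],[[0,0,20],[0,0,0],0.6],[[0,0,0],[0,0,0],0.6],[[0,0,0],[0,0,0],1],[[0,0,0],[0,0,0],1],[[0,0,0],[0,0,0],1],[[0,0,0],[0,0,0],1],[[0,0,0],[0,0,0],1]]' 40
```

```text
clock: 14.95
position: [417.9, -378.7, -9.7]
eef_rot: [0.177, 3.135, -0.002]
contact_force: [0.5, 1.9, 5.5]
finger_gap: 11.3
finger_force: 43.9
```

```bash
python3 -m pendant '[[[0,0,-5],[0,0,0],1],[[0,0,-15],[0,0,0],1],[[0,0,-30],[0,0,0],1],[[0,0,-45],[0,0,0],1],[[0,0,-45],[0,0,0],1],[[0,0,-40],[0,0,0],1],[[0,0,0],[0,0,0],1],[[0,0,0],[0,0,0],1]]'; python3 - <<'E'
from h import *
for _ in range(1):
    s=env.read_state();print(s['position'],s['contact_force'],s['moment'])
c=env.calibration('wrist');np.save('pics/c11.npy',c,allow_pickle=True)
cv2.imwrite('pics/w11.png',env.capture('wrist')[...,::-1])
go(505.4,9,170,[.218,.976])
E
```

```text
clock: 15.75
position: [417.7, -378.8, 171.1]
eef_rot: [0.177, 3.134, -0.004]
contact_force: [0.0, -0.2, -3.2]
finger_gap: 11.2
finger_force: 42.9
[ 417.70447365 -378.80528594  171.07980635] [ 0.01570206 -0.22301988 -3.15028665] [ 0.01571575 -0.0343834   0.02953345]
shift [-44.4 394.3  -1. ] tilt rx,ry [ 1.52481427e-04 -2.74511022e-04  3.61919149e-09] rz 0.107
```

```bash
python3 - <<'E'
from h import *
S={7:([430.,348.9,163.4],[-.179,-3.135,.002],14+70-54.2),11:([417.7,-378.8,171.1],[.177,3.134,-.004],14+14)}
for i,(p,r,h) in S.items():
    c=np.load(f'pics/c{i}.npy',allow_pickle=True).item();M=Ro.from_rotvec(r).as_matrix();g=cv2.cvtColor(cv2.imread(f'pics/w{i}.png'),6)
    for X in[(55,-75),(55,75),(55,0),(31,0)]: print(i,X,proj(c,np.array(p)+M@[*X,-h if i==7 else -h]).round(1))
    for u in(240,320):print(u,' '.join('%d'%v for v in g[60:240:3,u]))
    print('row',' '.join('%d'%v for v in g[180,60:500:6]))
E
```

```text
7 (55, -75) [115.5 155.5]
7 (55, 75) [448.4 155.6]
7 (55, 0) [281.9 155.5]
7 (31, 0) [281.8 206.5]
240 166 158 145 108 40 106 77 79 76 150 146 147 148 147 147 146 146 146 145 143 157 159 157 156 156 155 154 154 152 153 150 155 63 92 102 108 105 101 99 97 67 82 80 84 80 79 80 79 83 88 89 96 84 100 90 99 94 81 86 86
320 189 191 142 166 84 38 72 76 76 101 164 165 166 168 166 170 170 173 144 151 160 160 159 160 163 161 165 163 161 165 165 170 42 88 101 109 104 99 93 95 56 83 76 86 83 84 75 84 82 77 76 78 71 75 89 83 76 78 81 79
row 165 167 169 168 165 162 162 175 177 176 81 105 108 104 73 70 67 63 54 53 47 63 74 51 55 98 59 66 83 75 67 81 60 62 63 59 61 64 61 64 51 62 57 64 61 60 70 63 74 58 61 63 62 60 69 60 68 66 69 72 81 127 131 138 215 216 216 214 215 212 212 214 211 212
11 (55, -75) [117.4 155. ]
11 (55, 75) [446.6 155.1]
11 (55, 0) [282. 155.]
11 (31, 0) [281.9 205.5]
240 109 110 108 109 107 107 107 104 109 106 109 108 109 108 109 110 108 150 195 196 197 195 197 196 197 197 198 195 130 92 109 119 115 111 108 115 75 84 77 81 80 73 91 88 74 71 75 77 78 79 84 80 76 80 81 82 83 77 78 72
320 108 110 105 106 110 107 135 178 179 179 178 178 178 179 182 180 182 180 196 199 199 200 197 198 198 199 198 197 174 68 105 122 116 108 106 103 71 88 94 97 92 90 89 93 96 96 92 90 89 92 96 96 95 98 101 105 104 106 96 93
row 117 129 115 122 120 122 125 125 125 126 123 120 113 116 114 171 165 71 167 177 83 164 72 196 159 96 162 140 96 156 80 115 156 94 182 173 90 158 74 90 167 93 131 68 91 168 91 94 163 92 87 91 89 171 98 102 186 103 100 59 117 123 118 188 188 190 188 192 188 121 123 123 122 122
```

```bash
python3 -m pendant '[[[-4,20,0],[0,0,0],1],[[-5,43,0],[0,0,0],1],[[-5,43,0],[0,0,0],1],[[-5,43,0],[0,0,0],1],[[-5,43,0],[0,0,0],1],[[-5,43,0],[0,0,0],1],[[-5,43,0],[0,0,0],1],[[-5,43,0],[0,0,0],1],[[-5,43,0],[0,0,0],1],[[-5,30,0],[0,0,0.05],1],[[0,0,0],[0,0,0.057],1],[[0,0,0],[0,0,0],1]]'; python3 -m pendant '[[[0,0,0],[0,0,0],1],[[0,0,0],[0,0,0],1]]'; python3 - <<'E'
from h import *
go(510.4,8.2,65,[.218,.976])
E
```

```text
clock: 17.0
position: [508.6, 9.1, 166.7]
eef_rot: [-0.341, -3.118, 0.0]
contact_force: [-0.4, -0.1, -2.3]
finger_gap: 11.5
finger_force: 42.8
clock: 17.2
position: [509.5, 7.3, 168.1]
eef_rot: [-0.344, -3.121, 0.0]
contact_force: [0.1, -1.3, -2.6]
finger_gap: 11.2
finger_force: 42.8
shift [ -0.8   1.1 103.1] tilt rx,ry [-2.97334452e-04 -1.78147603e-03 -3.27106408e-09] rz -0.0
```

```bash
python3 -m pendant '[[[-1,1,40],[0,0,0],1],[[0,0,30],[0,0,0],1],[[0,0,15],[0,0,0],1],[[0,0,5],[0,0,0],1],[[0,0,4],[0,0,0],1],[[0,0,0],[0,0,0],1]]'; python3 -m pendant '[[[0,0,3],[0,0,0],1],[[0,0,3],[0,0,0],1],[[0,0,0],[0,0,0],1]]'
```

```text
clock: 17.8
position: [511.9, 8.3, 75.5]
eef_rot: [0.345, 3.122, -0.0]
contact_force: [-0.7, -0.0, -1.2]
finger_gap: 11.0
finger_force: 42.8
clock: 18.1
position: [511.5, 8.7, 69.1]
eef_rot: [0.344, 3.122, -0.0]
contact_force: [-0.4, -0.0, -2.4]
finger_gap: 11.3
finger_force: 42.8
```

```bash
python3 -m pendant '[[[0,0,3],[0,0,0],1],[[0,0,2],[0,0,0],1],[[0,0,0],[0,0,0],1]]'; python3 -m pendant '[[[0,0,2],[0,0,0],1],[[0,0,2],[0,0,0],1],[[0,0,0],[0,0,0],1]]'
```

```text
clock: 18.4
position: [510.9, 8.8, 65.4]
eef_rot: [-0.344, -3.121, 0.0]
contact_force: [-10.8, 0.3, 11.6]
finger_gap: 10.7
finger_force: 45.4
clock: 18.7
position: [510.2, 8.9, 63.5]
eef_rot: [-0.344, -3.119, 0.0]
contact_force: [-21.5, 2.4, 31.5]
finger_gap: 11.5
finger_force: 48.7
```

The frame's far (+x) lead-in pushes back, so shift toward −x.

```bash
python3 -m pendant '[[[2,0,-2],[0,0,0],1],[[2,0,0],[0,0,0],1],[[0,0,0],[0,0,0],1]]'; python3 -m pendant '[[[0,0,2],[0,0,0],1],[[0,0,2],[0,0,0],1],[[0,0,0],[0,0,0],1]]'
```

```text
clock: 19.0
position: [509.0, 9.3, 63.1]
eef_rot: [0.344, 3.119, -0.0]
contact_force: [2.1, 0.5, 6.2]
finger_gap: 11.0
finger_force: 44.8
clock: 19.3
position: [511.1, 8.9, 60.3]
eef_rot: [0.344, 3.116, -0.0]
contact_force: [4.5, -0.7, 9.2]
finger_gap: 11.2
finger_force: 45.7
```

```bash
python3 -m pendant '[[[0,0,2],[0,0,0],1],[[0,0,0],[0,0,0],1]]'; python3 -m pendant '[[[0,0,2],[0,0,0],1],[[0,0,0],[0,0,0],1]]'
```

```text
clock: 19.5
position: [511.6, 8.8, 59.5]
eef_rot: [0.344, 3.115, -0.001]
contact_force: [1.3, -0.4, 16.4]
finger_gap: 11.3
finger_force: 46.8
clock: 19.7
position: [511.6, 8.8, 59.4]
eef_rot: [0.343, 3.115, -0.001]
contact_force: [-6.5, -0.5, 33.0]
finger_gap: 11.0
finger_force: 49.2
```

Seated: 59.4 against the 60.3 expected from the bench reading. Release and lift.

```bash
python3 -m pendant '[[[0,0,-3],[0,0,0],1],[[0,0,0],[0,0,0],0.6],[[0,0,0],[0,0,0],0.6],[[0,0,0],[0,0,0],0.6],[[0,0,-30],[0,0,0],0.6],[[0,0,-40],[0,0,0],0.6],[[28,30,-30],[0,0,0],0.6],[[14,31,0],[0,0,0],0.6],[[0,0,0],[0,0,0],0.6],[[0,0,0],[0,0,0],0.6]]' ; python3 - <<'E'
from h import *
s=env.read_state();print(s['position'])
c=env.calibration('wrist');np.save('pics/c12.npy',c,allow_pickle=True)
a=env.capture('wrist')[...,::-1];cv2.imwrite('pics/w12.png',a)
w8=cv2.imread('pics/w8.png');sd=env.capture('side')[...,::-1];cv2.imwrite('pics/s12.png',sd)
v=np.zeros((600,800,3),'uint8');v[:315,:560]=a[:315];v[315:600,:380]=cv2.resize(w8,(380,285));v[330:590,390:790]=cv2.resize(sd[170:274,170:330],(400,260),interpolation=cv2.INTER_CUBIC)
cv2.imwrite('pics/v12.png',v)
E
```

```text
clock: 20.7
position: [479.5, 78.1, 155.7]
eef_rot: [-0.341, -3.122, 0.001]
contact_force: [-0.0, -0.0, -0.5]
finger_gap: 34.1
finger_force: 0.0
[479.50875163  78.07510222 155.72845527]
```

View pics/v12.png

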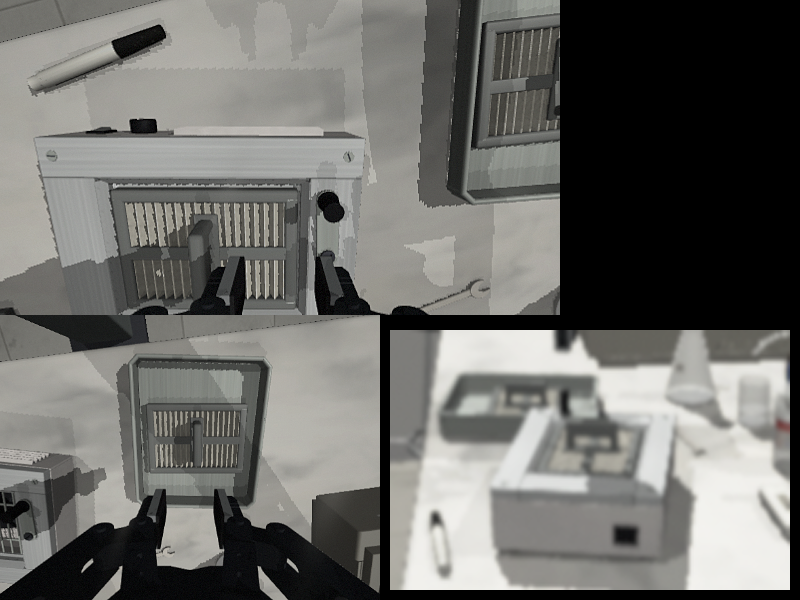

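Used panel lies flat in the tray, the spare sits in the frame, the post is at (330,207). Now grasp the post and swing it back most of the way.

```bash
python3 - <<'E'
from h import *
c=np.load('pics/c12.npy',allow_pickle=True).item()
print(onz(c,(330,207),104.5)); go(481.2,115,56)
E
```

```text
[481.44790509 114.57449925 104.5       ]
shift [ 6.6 37.4 99.4] tilt rx,ry [-8.10653383e-04 -1.72332921e-03 -4.55533767e-08]
```

```bash
python3 -m pendant '[[[6,37,0],[0,0,0],0.6],[[0,0,0],[0,0,0],0.6],[[0,0,40],[0,0,0],0.6],[[0,0,40],[0,0,0],0.6],[[0,0,18],[0,0,0],0.6],[[0,0,0],[0,0,0],0.6],[[0,0,0],[0,0,0],1],[[0,0,0],[0,0,0],1],[[0,0,0],[0,0,0],1],[[0,0,0],[0,0,0],1]]' 20
python3 -m pendant '[[[-1.7,-10.7,0],[0,0,0],1],[[-3.4,-8.7,0],[0,0,0],1],[[-6.6,-9.7,0],[0,0,0],1],[[-8.8,-7.8,0],[0,0,0],1],[[-10.4,-5.3,0],[0,0,0],1],[[-11.4,-2.7,0],[0,0,0],1],[[0,0,0],[0,0,0],1]]'
python3 -m pendant '[[[0,0,0],[0,0,0],0.6],[[0,0,0],[0,0,0],0.6],[[0,0,-40],[0,0,0],0.6],[[0,0,-40],[0,0,0.14],0.6],[[0,0,0],[0,0,0.14],0.6],[[0,0,0],[0,0,0.14],0.6],[[0,0,0],[0,0,0.14],0.6],[[0,0,0],[0,0,0.14],0.6],[[0,0,0],[0,0,0.14],0.6],[[0,0,0],[0,0,0.14],0.6],[[0,0,0],[0,0,0.14],0.6],[[0,0,0],[0,0,0.14],0.6]]'
python3 -m pendant '[[[0,0,0],[0,0,0.14],0.6],[[0,0,0],[0,0,0.14],0.6],[[0,0,0],[0,0,0],0.6],[[0,0,0],[0,0,0],0.6]]'
python3 - <<'E'
from h import *
s=env.read_state();print(s['joint_positions'][5])
c=env.calibration('wrist');np.save('pics/c13.npy',c,allow_pickle=True)
a=env.capture('wrist')[...,::-1];cv2.imwrite('pics/w13.png',a)
go(517,60.7,56,[.976,-.218])
p=proj(c,(514,61,104));print(p, proj(c,(527.2,106.6,89.5)))
g=cv2.cvtColor(a,6);n,l,st,ce=cv2.connectedComponentsWithStats((g<45).astype('uint8'))
for k in range(1,n):
    if st[k,4]>150: print(st[k],ce[k],onz(c,ce[k],104.5).round(1))
E
```

```text
clock: 21.8
position: [483.4, 114.7, 59.5]
eef_rot: [0.344, 3.12, -0.0]
contact_force: [2.6, -1.3, -2.7]
finger_gap: 13.0
finger_force: 21.0
clock: 22.5
position: [514.9, 62.4, 59.3]
eef_rot: [0.345, 3.122, 0.003]
contact_force: [0.2, 3.1, 1.2]
finger_gap: 13.8
finger_force: 21.4
clock: 23.7
position: [513.8, 61.9, 138.8]
eef_rot: [2.124, 2.314, -0.0]
contact_force: [0.3, -0.2, -0.5]
finger_gap: 34.1
finger_force: 0.0
clock: 24.1
position: [513.8, 61.9, 138.7]
eef_rot: [2.417, 2.006, 0.0]
contact_force: [-0.1, 0.1, -0.5]
finger_gap: 34.2
finger_force: 0.0
0.15289665309181621
shift [-0.6  3.3 82.6] tilt rx,ry [ 3.02850069e-04  1.19224171e-04 -3.21423702e-09] rz 0.034
[277.69209817 224.26027583] [284.31967717 152.80693605]
[277 145  17  18 167] [285.5508982  154.03592814] [528.  107.7 104.5]
[    0   167   560   253 58784] [245.51323489 345.12198898] [470.5 -33.3 104.5]
[548 174  12  39 206] [555.04854369 194.34466019] [701.5  47.8 104.5]
[263 207  24  35 665] [274.85864662 223.9593985 ] [512.2  61.8 104.5]
[102 272  31  42 606] [117.04785479 292.66336634] [387.   30.1 104.5]
[268 282  25  16 228] [282.50438596 290.04385965] [507.9   9.7 104.5]
```

```bash
python3 -m pendant '[[[-0.7,3.6,0],[0,0,0.034],0.6],[[0,0,40],[0,0,0],0.6],[[0,0,42],[0,0,0],0.6],[[0,0,0],[0,0,0],0.6],[[0,0,0],[0,0,0],0.6],[[0,0,0],[0,0,0],1],[[0,0,0],[0,0,0],1],[[0,0,0],[0,0,0],1],[[0,0,0],[0,0,0],1],[[0,0,0],[0,0,0],1]]' 20
python3 - <<'E'
from h import *
for _ in range(1):
 go(517.3,60.5,56,[.976,-.218])
E
```

```text
clock: 25.15
position: [518.8, 60.5, 58.6]
eef_rot: [2.453, 1.959, 0.003]
contact_force: [-2.0, -1.0, 6.9]
finger_gap: 13.2
finger_force: 21.2
shift [-0.3 -1.4  2.6] tilt rx,ry [ 3.13688920e-03 -3.06680327e-04 -3.09389550e-08] rz -0.003
```

```bash
python3 -m pendant '[[[0,-1,0],[0,0,0],1],[[0,0,0],[0,0,0],1],[[0,0,0],[0,0,0],0.6],[[0,0,0],[0,0,0],0.6],[[0,0,0],[0,0,0],0.6],[[0,0,-40],[0,0,0],0.6],[[0,0,-40],[0,0,0],0.6],[[0,0,-30],[0,0,0],0.6],[[0,0,0],[0,0,0],0.6],[[0,0,0],[0,0,0],0.6]]'
python3 - <<'E'
from h import *
s=env.read_state();print(s['position'])
c=env.calibration('wrist');np.save('pics/c14.npy',c,allow_pickle=True)
a=env.capture('wrist')[...,::-1];cv2.imwrite('pics/w14.png',a)
g=cv2.cvtColor(a,6);n,l,st,ce=cv2.connectedComponentsWithStats((g<45).astype('uint8'))
for k in range(1,n):
    if 60<st[k,4]<2000: print(st[k],ce[k].round(1),onz(c,ce[k],104.5).round(1),onz(c,ce[k],90).round(1))
P=proj(c,(527.4,106.5,89.5));print(P,proj(c,(517.3,60.5,104.5)))
# tab strip: bright pixels near the pivot-post line
u,v=P.astype(int);b=g[v-20:v+75,u-40:u+40]
for r in range(0,95,5):print(v-20+r,' '.join('%d'%x for x in b[r,::3]))
E
```

```text
clock: 26.15
position: [516.6, 60.9, 166.8]
eef_rot: [2.454, 1.96, 0.002]
contact_force: [0.3, -0.7, 0.7]
finger_gap: 34.2
finger_force: 0.0
[516.61063517  60.93234131 166.83621208]
[  0   0  96  10 436] [36.4  2.4] [396.8 232.6 104.5] [388.4 238.5  90. ]
[273 141  14  14  75] [280.8 147.5] [529.9 107.7 104.5] [529.6 106.1  90. ]
[527 148  33  52 986] [545.1 174.7] [718.7  44.4 104.5] [729.9  38.9  90. ]
[272 197  20  30 506] [281.7 211.3] [519.9  60.  104.5] [518.9  55.5  90. ]
[117 265  29  39 503] [130.6 284.5] [383.1  25.4 104.5] [373.9  18.8  90. ]
[277.87715437 147.53289778] [278.2969748  211.37865669]
127 156 154 155 155 153 153 154 155 155 140 158 159 156 156 158 132 133 130 134 133 135 134 133 134 133 133 134
132 148 145 145 147 143 148 145 146 145 149 147 147 149 147 147 125 127 127 124 126 125 124 125 128 129 126 126
137 147 144 148 144 146 144 149 147 148 148 151 152 129 135 136 97 127 127 126 126 125 125 128 126 127 123 126
142 149 147 148 149 147 148 148 151 148 146 139 136 72 51 44 40 114 107 128 129 125 129 127 128 127 124 129
147 145 143 145 146 147 144 147 146 149 1
[... 746 characters left out ...]
130 69 92 89 79 95 92 94 93 96
187 96 93 94 95 91 93 93 94 93 94 87 125 127 121 124 124 124 122 90 76 73 75 73 91 88 86 89
192 67 71 65 68 67 63 61 65 63 56 60 117 126 121 124 126 105 111 97 56 53 51 66 58 61 61 73
197 139 148 144 136 134 130 137 135 129 133 136 106 128 110 33 0 38 117 104 58 146 143 143 139 144 139 144
202 72 69 61 58 60 63 63 60 59 58 59 44 8 0 0 7 8 8 100 68 59 55 56 66 63 73 71
207 140 142 136 135 134 129 132 135 127 135 137 143 0 1 9 18 11 0 0 67 148 146 140 137 137 139 144
212 64 61 110 108 146 56 111 107 103 159 58 103 19 18 13 17 23 21 81 73 71 112 65 60 109 111 152
217 153 151 150 155 156 153 150 155 150 158 158 160 11 15 16 16 14 20 7 96 168 162 155 161 157 164 146
```

Relative to its pivot, the post gives a tab angle of about +0.01 rad, so it points squarely across the panel. The gripper is clear, so I'm handing in.

```bash
python3 - <<'E'
from bench import env
print(env.close_job())
E
```

```text
the job is handed in; nothing more can be done
None
```

The job is handed in at about 26 s: the used filter lies flat in the tray, the wide spare is seated in the frame, and the tab points squarely across the panel again (measured about 0.01 rad off).

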